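Snap ring onto the coffee grinder's axle

TASK

The folding lever is back on the hand grinder's axle and now needs its snap ring. Slide the flat ring pliers, which already carry the ring on their tips, straight up out of their slotted wooden rest, squeeze the handles to spread the ring, and gently slide it over the free end of the axle until the ring stands in the groove. Finish while holding it there: handles still squeezed, ring spread and centred round the groove, not leaning on the axle; leave the mug, carafe and dripper alone.

Things in the scene. Friction and masses are not known exactly. Their poses are not given: they have to be found in the camera images.
- pliers: Flat dark steel pliers, loose, about 120 g, upright in the rest, handles up, ring down. Origin at the pivot; local z up along the pliers, x across them in their flat plane, y normal to it. A cross bar 66 (x) x 12 x 12 mm, centred on the pivot, rests on the rest's top; all else is at most 8 mm thick in y.
- grip (a point): Where to grip: midway between the handles, 56 mm above the pivot. Handles at +-x run from 22 to 75 mm above it, 8 mm thick in y. Relaxed they splay: 50 mm over the outer edges here, 58 at the top. Pinched along x against a spring (about 4 N, rising to 9 N) to a stop they are upright and 28 mm over the edges: ring fully spread. Full squeezing is harmless, even in the slot.
- ring_center (a point): Centre of the ring, 38 mm below the pivot, axes as the pliers'. Two bright steel half rings, 6 mm thick in y, fixed to the tips. Inner diameter 13 mm closed; spread, each half is 7.6 mm farther out, about 3 mm clear of the axle all round, 40 mm wide in all. Overlapping tails (lowest point 16 mm below this centre) close it below: it goes on only over the axle's end.
- jaw (a joint): How far each handle is squeezed: 0 = ring closed, 0.20 rad = ring fully spread (stop). Springs back when let go.
- holder: Fixed light wood rest, 80 (local x) x 44 x 62 mm high, origin at the centre of its underside, on the tray. Slot in its top along x, 50 mm long, 12 wide, 56 deep; the pliers stand in it with axes parallel to the rest's, pivot 68 mm above its origin, ring in the slot.
- grinder: Hand coffee grinder, fixed: wooden base 110 x 106 x 72 mm, dark housing and hopper, 202 mm high. Origin at the centre of its underside. A level steel axle points along local -y, 120 mm up: brass lever hub, 29 mm across, to 66 mm from the middle, then axle, 16 mm across, to 118 mm. The lever hangs down from the hub, at least 40 mm below the ring's place.
- groove (a point): Middle of the groove, on the axle's line, 94 mm along local -y from the grinder's middle, 120 mm above its underside. The groove is 13 mm wide along the axle and 11 mm across. Axes as the grinder's (y along the axle, free end towards -y).
- axle_end (a point): Centre of the axle's free end face, 24 mm from the groove's middle, axes as the grinder's.
- mug: Clay mug, 80 mm across, 85 mm high, origin at the centre of its underside. Leave alone.
- carafe: Frosted glass carafe, 112 mm across, 135 mm high, origin at the centre of its underside. Leave alone.
- dripper: Stainless steel dripper, cone 112 mm across and 90 mm high on a foot, origin at the centre of its underside. Leave alone.
Not all that is in view belongs to the job. There is more than one size of the pliers; the job needs the largest.

How it is judged:
On the way, in this order (a step that is already met when the one before it is completed fails the run):
1. the pliers are lifted straight up, wholly clear of the slotted rest, in the fingers (z of ring_center in the frame of holder above 0.08 m and horizontal distance between ring_center and holder below 0.05 m and contact force between pliers and the fingers above 1 N), for 0.1 s.
2. the ring is spread and lined up with the axle, beyond its free end (value of joint jaw above 0.14 rad and contact force between pliers and the fingers above 1 N and y of ring_center in the frame of axle_end between -0.08 and -0.001 m and x of ring_center in the frame of axle_end between -0.007 and 0.007 m and z of ring_center in the frame of axle_end between -0.007 and 0.007 m), for 0.1 s.
At the end, for the whole second after the job is handed in: The gripper holds the squeezed pliers still; the ring is spread (jaw above 0.14 of 0.20 rad) and its centre is within 4 mm of the groove's middle along the axle and 4.5 mm across and in height; the pliers are upright and square to the axle within 0.2 rad and lean on the grinder with less than 3 N (y of ring_center in the frame of groove between -0.004 and 0.004 m and x of ring_center in the frame of groove between -0.0045 and 0.0045 m and z of ring_center in the frame of groove between -0.0045 and 0.0045 m and angle between the y axis of pliers and the y axis of grinder, either way round below 0.2 rad and angle between pliers's own z axis and vertical below 0.2 rad and value of joint jaw above 0.14 rad and contact force between pliers and the fingers above 2 N and contact force between pliers and grinder below 3 N and linear speed of pliers below 0.02 m/s); the arm keeps its last pose, push and grip.
It fails at once if mug moved more than 25 mm or tipped (distance of mug from where it was at the start of the episode above 0.025 m or angle between mug's own z axis and vertical above 0.3 rad).
It fails at once if carafe moved more than 25 mm or tipped (distance of carafe from where it was at the start of the episode above 0.025 m or angle between carafe's own z axis and vertical above 0.3 rad).
It fails at once if dripper moved more than 25 mm or tipped (distance of dripper from where it was at the start of the episode above 0.025 m or angle between dripper's own z axis and vertical above 0.3 rad).
It fails at once if the axle is pushed hard with the pliers (contact force between pliers and grinder above 40 N).
It also fails if it takes over 45 s, if anything falls off the work surface, if the arm or the gripper's body presses on something with over 40 N, if the wrist force passes 120 N, or if a joint passes its speed limit or range.

ROBOT

A 6-joint arm with a two-finger parallel gripper is mounted at the origin on the work surface. World frame = base frame: x ahead of the robot, y to its left, z up, the work surface at z = 0. Lengths are in m, angles in rad, forces in N, time in s.
With the tool pointing down it reaches from about 0.225 to 0.875 m from the base axis. Payload 3.4 kg.
Tool frame: the origin (TCP) lies at the very end of the fingers, on their centre line; the grasp point (between the pads) lies manip.pinch_z behind it (manip.pinch_z is the distance from the TCP to the grasp point, in m); z points along the fingers, y is the direction in which the jaws open and shut (so a half turn about z gives the same grasp; the last joint's range is limited). The gripper opens to 85 mm and grips with 20 to 120 N. Pads are 22 mm wide; open, the fingers measure 114 mm over their backs; the gripper's body (76 mm by 85 mm) begins 54 mm behind the grasp point. The pads swing forward as they close: fully open they stand 13 mm farther back than shut.
Start: joints at [1.134, 0.276, 1.505, -0, 1.361, -0.121], TCP at [0.179, 0.547, 0.231] pointing down, gripper open.
Joint ranges: [-2.89, 2.89], [-0.75, 2.08], [0.22, 2.7], [-1.18, 4.32], [0.11, 2.71], [-2.7, 2.7]. Speed limits (rad/s): [2.57, 2.57, 3.14, 3.14, 3.14, 3.14].

INTERFACE

Orientations are given as a unit quaternion [w, x, y, z].
In Python, from rig import manip, imaging, workorder gives the robot as it stands.
- The arm moves only by the tool apply_moves, never from a script. Its argument "moves" is one flat list of numbers, 7 for each row, row after row: the finger opening in m, from 0 to 0.0854, then the shift along the tool's x, y, z in m, then the turn, a rotation vector about the tool's x, y, z in rad. In form: [jaw, tx, ty, tz, rx, ry, rz, jaw, tx, ty, tz, rx, ry, rz, ...]. A call has exactly 8 rows; each row shifts and turns the pose as measured when the row begins, along the tool's axes as they then stand; what a row does not reach is not made up. A row lasts 1/12 s, in which the tool goes at most 41.7 mm and 7.16 degrees, less where a joint would pass 70% of its speed; a pose out of reach is approached as far as the arm can. A call with a gripper value outside its range is refused whole. The fingers move at their own pace and stop on an object; "newtons" is the grip in N (left out, the last holds). Time passes only in rows, so rows that do not move let the fingers close, or fill a call up. It gives the time, the measured TCP pose, the force and the opening at its end, in the units of the state.
- manip.get_state(): the state, without advancing time (a new reading comes with each control period).
- imaging.get_image(name): name is "side" or "top" or "wrist"; returns a dict with "image" (420x560x3 uint8, red, green, blue), "range_z" (420x560 float32, m along the optical axis (not along the pixel's ray), 0 where there is no reading), "fx", "fy", "cx", "cy" (pixels), "k1" (the pictures are not rectified: a ray, as slopes to the right and down, at radius r is drawn at 1 + k1 r^2 times it, then the intrinsics apply), "R" (3x3) and "t" (3): a world point X has camera coordinates R X + t. Camera axes: x right, y down, z forward; pixel columns grow to the right and rows downward; lengths in m; the calibration is good to about 2 mm. A picture is of the moment at which its call begins.
- workorder.sign_off(): hands the job in, once; it reports no verdict.
The state is a dict: "clock": time; "qpos": joint angles; "qd": joint speeds; "effort": joint torques, N m; "position": TCP position; "ee_rot": TCP orientation; "contact_force": force on the tool from outside, world axes, zero at the start; "moment": the same for the moment, N m; "width": finger opening in m.
Only numpy, scipy, OpenCV 4.12 (cv2) and the standard library are available. Lean on these libraries where they do the work, as an engineer would, in place of code of your own. Each camera call takes 0.05 s, during which the arm holds its last target.

## Working session

There is one attempt and no reset: what is moved stays moved. The work goes in short steps, Python scripts to look and compute and a tool call to move; the robot and the scene stay as the last step left them, time stands still between calls to the robot, and variables do not carry over. Pictures are saved under pics/ and viewed, and the job is handed in when it is done.

Besides the shell and the picture viewer there is one more tool, called after "Request:" as name(argument=value, ...), one argument or row to a line, values as JSON. apply_moves: Moves the arm, as the interface text tells. Its arguments: {"type":"object","properties":{"moves":{"type":"array"},"newtons":{"type":"number"}},"required":["moves"]}

```bash
mkdir -p pics; ls; python3 - <<'E'
from rig import manip, imaging, workorder
import cv2
print(manip.get_state(), manip.pinch_z)
for n in ["side","top","wrist"]:
    d=imaging.get_image(n); cv2.imwrite(f"pics/{n}0.png",d["image"][:,:,::-1])
    print(n,d["fx"],d["fy"],d["cx"],d["cy"],d["k1"],d["R"].tolist(),d["t"])
    import pickle; pickle.dump(d,open(f"{n}0.pkl","wb"))
E
```

```text
pics
{'clock': 0.0, 'qpos': array([ 1.13399185e+00,  2.76617657e-01,  1.50612675e+00,  4.58720677e-07,
        1.36069038e+00, -1.21020934e-01]), 'qd': array([ 3.75579593e-04,  3.49443070e-04, -2.70847882e-04,  2.03346362e-05,
        3.14482607e-04, -8.49350373e-04]), 'effort': array([-2.07865764e-03, -4.16768754e+01, -2.45802927e+01, -4.58079194e-04,
        1.10911587e-02,  3.23379830e-06]), 'position': array([0.17836764, 0.54608828, 0.23042932]), 'ee_rot': array([-2.53795651e-04,  1.57236533e-01,  9.87560542e-01, -8.85413035e-04]), 'contact_force': array([-0.63581733,  0.46534879,  0.09968456]), 'moment': array([ 0.02137486, -0.03620288,  0.02084934]), 'width': 0.08558800462957901} 0.0187
side 488.736475253427 488.736475253427 285.2075816640503 206.63057865638982 -0.05196815840627601 [[0.9503804255295795, -0.3103443504855371, -0.021527445085881038], [-0.19161072037846008, -0.529451943390064, -0.8264175527398558], [0.24507627099795504, 0.7895359546988311, -0.5626460678184307]] [-0.52835601  0.1530961   1.07706105]
top 507.4307773139636 507.4307773139636 282.0995095257638 203.59854597480194 0.022376882991501396 [[0.021465080827953373, -0.9997558915923008, 0.005235220294607205], [-0.9948827946951465, -0.021876976065845714, -0.09863885004291917], [0.09872930225938246, -0.003091139708595928, -0.9951095264998107]] [-0.07960914  0.52754415  1.148657  ]
wrist 374.4305286769154 374.4305286769154 278.7622965009079 211.9685671852166 -0.003817409749392714 [[0.30937281052154225, 0.9509398183292294, -0.0013878133795742842], [0.91735324443801, -0.2980608824023368, 0.26386120461446977], [0.2505024730996896, -0.08290459756560506, -0.9645596605049512]] [-0.57469084 -0.03422169  0.37765082]
```

View pics/side0.png

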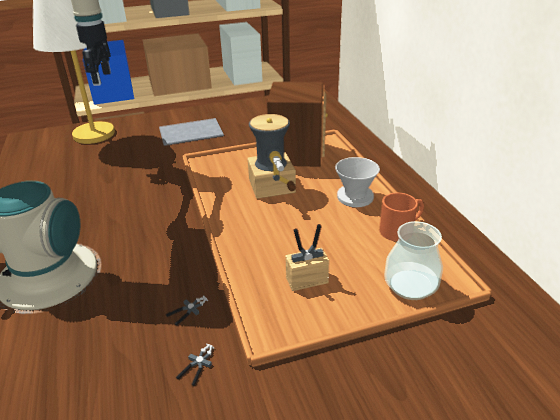

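View pics/top0.png

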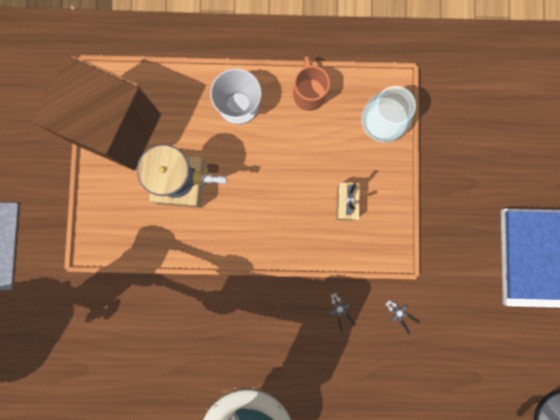

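View pics/wrist0.png

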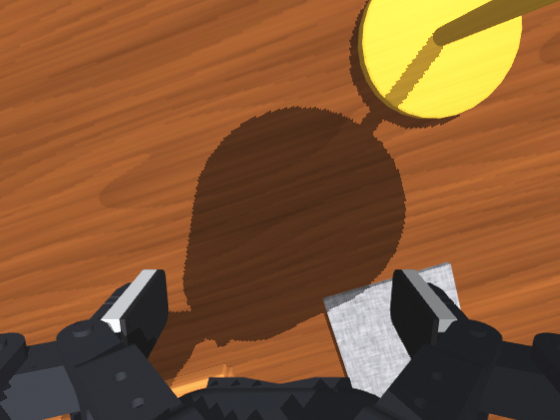

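Possible pliers: the upright one in the rest at side (308,255) / top (349,200), and two loose ones at side (190,307) and (200,360) / top (340,310) and (401,313). By the description, the one in the wooden rest is the target. I'll check it in a close crop.

```bash
cat > h.py <<'E'
import numpy as np, cv2, pickle
def ld(n): return pickle.load(open(n+".pkl","rb"))
def K(d): return np.array([[d["fx"],0,d["cx"]],[0,d["fy"],d["cy"]],[0,0,1.]])
def ray(d,u,v):
    # drawn = s*(1+k1 r^2), s undistorted
    p=cv2.undistortPoints(np.array([[[u,v]]],float),K(d),np.array([d["k1"],0,0,0,0.]))[0,0]
    R=np.array(d["R"]);return -R.T@np.array(d["t"]), R.T@np.array([p[0],p[1],1])
def onz(d,u,v,z):
    o,r=ray(d,u,v); return o+r*(z-o[2])/r[2]
def dep(d,u,v):
    o,r=ray(d,u,v); return o+r*d["range_z"][int(round(v)),int(round(u))]
def proj(d,X):
    c=np.array(d["R"])@X+np.array(d["t"]); s=c[:2]/c[2]; s=s*(1+d["k1"]*(s@s)); return s*d["fx"]+[d["cx"],d["cy"]]
def tri(a,b):
    (o1,r1),(o2,r2)=a,b
    A=np.stack([r1,-r2],1); s=np.linalg.lstsq(A,o2-o1,rcond=None)[0]
    p,q=o1+s[0]*r1,o2+s[1]*r2; return (p+q)/2,np.linalg.norm(p-q)
E
python3 - <<'E'
from h import *
s=ld("side0");t=ld("top0")
a=s["image"][210:300,270:350]; b=t["image"][160:240,310:390]; c=s["image"][105:205,235:315]; e=t["image"][135:215,130:250]
r=lambda i,w,h:cv2.resize(i,(w,h),interpolation=cv2.INTER_CUBIC)
o=np.vstack([np.hstack([r(a,320,300),r(b,320,300)]),np.hstack([r(c,320,300),r(e,320,300)])])
cv2.imwrite("pics/crop0.png",o[:,:,::-1])
for n,d,u,v in [("tray",s,240,260),("rest",t,345,190),("tray t",t,300,220),("lever",t,216,180),("bar",t,350,200)]:
    print(n,dep(d,u,v))
E
```

```text
tray [ 0.41554234 -0.10640807  0.01323505]
rest [ 0.55766753 -0.20715334  0.07602666]
tray t [ 0.49306228 -0.11086355  0.0108351 ]
lever [0.56496588 0.07228518 0.13711075]
bar [ 0.53401318 -0.21652113  0.0900873 ]
```

View pics/crop0.png

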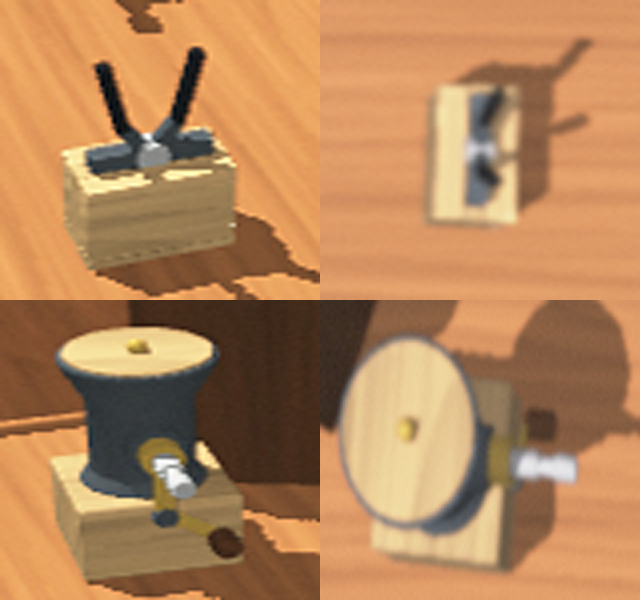

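The crop confirms it: the upright pliers with cross bar and pivot stand in the light rest (side 308,255). The lower half shows the grinder's axle with its groove, pointing towards -y, and the lever hanging below it. Next is a coarse pose measurement.

```bash
python3 - <<'E'
from h import *
s=ld("side0");t=ld("top0")
# tray height
P=np.array([dep(t,u,v) for u in range(230,330,8) for v in range(215,250,6)]);print("tray z",np.median(P[:,2]), np.median([dep(s,u,v)[2] for u in range(230,290,8) for v in range(215,240,6)]))
hsv=cv2.cvtColor(t["image"],cv2.COLOR_RGB2HSV)
print(hsv[192,345],hsv[240,345],hsv[180,222])
pts=[];px=[]
for u in range(330,372):
  for v in range(175,228):
    p=dep(t,u,v)
    if 0.06<p[2]<0.1: pts.append(onz(t,u,v,0.074)[:2]);px.append((u,v))
r=cv2.minAreaRect(np.array(pts,np.float32)*1000);print("rest",r, len(pts))
m=np.zeros((420,560),np.uint8)
for u,v in px:m[v,u]=255
# axle
al=((hsv[:,:,1]<60)&(hsv[:,:,2]>150)).astype(np.uint8);al[:, :200]=0;al[:,235:]=0;al[:170]=0;al[195:]=0
ys,xs=np.nonzero(al);Q=np.array([onz(t,u,v,0.132+0.006)[:2] for u,v in zip(xs,ys)])*1000
print("axle",cv2.minAreaRect(Q.astype(np.float32)),len(Q), Q.min(0),Q.max(0))
l=cv2.fitLine(Q.astype(np.float32),cv2.DIST_L2,0,.01,.01).ravel();print(l,np.degrees(np.arctan2(l[1],l[0])))
E
```

```text
tray z 0.012605782296863155 0.013040332360465812
[ 21  84 242] [ 13 137 222] [135   4 231]
rest ((534.8905639648438, -215.8108367919922), (45.450992584228516, 80.65272521972656), 88.41542053222656) 650
axle ((566.9300537109375, 76.05757141113281), (46.77375030517578, 15.447214126586914), 86.84635925292969) 156 [558.6219349   53.07743619] [575.16517892  99.51220648]
[4.3928269e-02 9.9903470e-01 5.6641895e+02 7.5143570e+01] 87.48228
```

```bash
cat >> h.py <<'E'
from scipy.spatial.transform import Rotation as Ro
def pose():
    from rig import manip
    s=manip.get_state(); q=s["ee_rot"]; return s["position"],Ro.from_quat([q[1],q[2],q[3],q[0]]).as_matrix(),s
def plan(goal,yaw_y,n):
    """rows (tx,ty,tz,rx,ry,rz) to goal TCP, tool down with tool y at yaw_y (deg), in n equal rows"""
    p,R,_=pose(); a=np.radians(yaw_y); y=np.array([np.cos(a),np.sin(a),0]);z=np.array([0,0,-1.]);G=np.stack([np.cross(y,z),y,z],1)
    rv=Ro.from_matrix(R.T@G).as_rotvec()
    for k in range(n):
        Rk=R@Ro.from_rotvec(rv*k/n).as_matrix()
        print(np.round(np.r_[Rk.T@(np.array(goal)-p)/n,rv/n],4).tolist())
E
python3 -c "
from h import *
plan([.535,-.216,.30],0,24)"
```

```text
[-0.024, -0.0256, -0.0029, -0.0001, 0.0, 0.0523]
[-0.0253, -0.0243, -0.0029, -0.0001, 0.0, 0.0523]
[-0.0265, -0.0229, -0.0029, -0.0001, 0.0, 0.0523]
[-0.0277, -0.0215, -0.0029, -0.0001, 0.0, 0.0523]
[-0.0288, -0.02, -0.0029, -0.0001, 0.0, 0.0523]
[-0.0298, -0.0185, -0.0029, -0.0001, 0.0, 0.0523]
[-0.0307, -0.0169, -0.0029, -0.0001, 0.0, 0.0523]
[-0.0316, -0.0153, -0.0029, -0.0001, 0.0, 0.0523]
[-0.0323, -0.0136, -0.0029, -0.0001, 0.0, 0.0523]
[-0.033, -0.0119, -0.0029, -0.0001, 0.0, 0.0523]
[-0.0336, -0.0102, -0.0029, -0.0001, 0.0, 0.0523]
[-0.034, -0.0084, -0.0029, -0.0001, 0.0, 0.0523]
[-0.0344, -0.0066, -0.0029, -0.0001, 0.0, 0.0523]
[-0.0347, -0.0048, -0.0029, -0.0001, 0.0, 0.0523]
[-0.0349, -0.003, -0.0029, -0.0001, 0.0, 0.0523]
[-0.035, -0.0012, -0.0029, -0.0001, 0.0, 0.0523]
[-0.0351, 0.0007, -0.0029, -0.0001, 0.0, 0.0523]
[-0.035, 0.0025, -0.0029, -0.0001, 0.0, 0.0523]
[-0.0348, 0.0043, -0.0029, -0.0001, 0.0, 0.0523]
[-0.0345, 0.0061, -0.0029, -0.0001, 0.0, 0.0523]
[-0.0342, 0.0079, -0.0029, -0.0001, 0.0, 0.0523]
[-0.0337, 0.0097, -0.0029, -0.0001, 0.0, 0.0523]
[-0.0331, 0.0115, -0.0029, -0.0001, 0.0, 0.0523]
[-0.0325, 0.0132, -0.0029, -0.0001, 0.0, 0.0523]
```

Request:
apply_moves(
  moves=[0.085,-0.024,-0.0256,-0.005,0,0,0.052,0.085,-0.025,-0.024,-0.005,0,0,0.052,0.085,-0.0265,-0.023,-0.005,0,0,0.052,0.085,-0.028,-0.0215,-0.004,0,0,0.052,0.085,-0.029,-0.02,-0.004,0,0,0.052,0.085,-0.03,-0.0185,-0.004,0,0,0.052,0.085,-0.031,-0.017,-0.003,0,0,0.052,0.085,-0.0315,-0.015,-0.003,0,0,0.052],
)

```text
clock: 0.82
position: [0.2974, 0.287, 0.26]
ee_rot: [-0.002, 0.361, 0.933, -0.003]
contact_force: [1.5, -0.0, 0.3]
width: 0.0852
```

Request:
apply_moves(
  moves=[0.085,-0.032,-0.0136,-0.003,0,0,0.052,0.085,-0.033,-0.012,-0.003,0,0,0.052,0.085,-0.0335,-0.01,-0.003,0,0,0.052,0.085,-0.034,-0.0085,-0.003,0,0,0.052,0.085,-0.0345,-0.0065,-0.003,0,0,0.052,0.085,-0.0345,-0.005,-0.003,0,0,0.052,0.085,-0.035,-0.003,-0.003,0,0,0.052,0.085,-0.035,-0.001,-0.003,0,0,0.052],
)

```text
clock: 1.48
position: [0.4137, 0.0184, 0.2853]
ee_rot: [-0.001, 0.554, 0.832, -0.002]
contact_force: [1.0, 0.7, 0.8]
width: 0.0845
```

```bash
python3 -c "
from h import *
print(pose())
plan([.535,-.216,.30],-1.6,8)"
```

```text
(array([0.41370762, 0.01842297, 0.28529671]), array([[-0.38593681,  0.92251931, -0.00330329],
       [ 0.92252448,  0.38592949, -0.00264805],
       [-0.00116804, -0.00406934, -0.99999104]]), {'clock': 1.4833, 'qpos': array([-1.21175038e-01,  6.94986611e-04,  1.70554128e+00, -3.05469857e-03,
        1.43831599e+00, -5.16988048e-01]), 'qd': array([-0.95958549,  0.20997862, -0.30024192,  0.00634108,  0.07756048,
       -0.30005524]), 'effort': array([  4.10825998, -27.60298312, -23.92159224,  -0.25124028,
         0.20341869,   0.21606088]), 'position': array([0.41370762, 0.01842297, 0.28529671]), 'ee_rot': array([-6.41259074e-04,  5.54103949e-01,  8.32444793e-01, -2.01736798e-03]), 'contact_force': array([0.96097829, 0.74110024, 0.79731945]), 'moment': array([-0.03732816, -0.03351316,  0.0643372 ]), 'width': 0.08452894184227919})
[-0.0329, 0.0027, -0.0018, -0.0005, 0.0003, 0.053]
[-0.0327, 0.0044, -0.0018, -0.0005, 0.0003, 0.053]
[-0.0324, 0.0061, -0.0018, -0.0005, 0.0003, 0.053]
[-0.032, 0.0078, -0.0018, -0.0005, 0.0003, 0.053]
[-0.0316, 0.0095, -0.0018, -0.0005, 0.0003, 0.053]
[-0.031, 0.0112, -0.0018, -0.0005, 0.0003, 0.053]
[-0.0304, 0.0128, -0.0018, -0.0005, 0.0003, 0.053]
[-0.0297, 0.0144, -0.0018, -0.0005, 0.0003, 0.053]
```

```bash
python3 -c "
from h import *
plan([.567,.02,.32],-2.5,8)"
```

```text
[-0.0072, 0.0177, -0.0044, -0.0005, 0.0003, 0.055]
[-0.0062, 0.0181, -0.0044, -0.0005, 0.0003, 0.055]
[-0.0052, 0.0184, -0.0044, -0.0005, 0.0003, 0.055]
[-0.0042, 0.0187, -0.0044, -0.0005, 0.0003, 0.055]
[-0.0032, 0.0189, -0.0044, -0.0005, 0.0003, 0.055]
[-0.0021, 0.019, -0.0044, -0.0005, 0.0003, 0.055]
[-0.0011, 0.0191, -0.0044, -0.0005, 0.0003, 0.055]
[-0.0, 0.0192, -0.0043, -0.0005, 0.0003, 0.055]
```

Request:
apply_moves(
  moves=[0.085,-0.007,0.018,-0.0045,0,0,0.055,0.085,-0.006,0.018,-0.0045,0,0,0.055,0.085,-0.005,0.0185,-0.0045,0,0,0.055,0.085,-0.004,0.0187,-0.0045,0,0,0.055,0.085,-0.003,0.019,-0.0045,0,0,0.055,0.085,-0.002,0.019,-0.0045,0,0,0.055,0.085,-0.001,0.019,-0.004,0,0,0.055,0.085,0,0.019,-0.004,0,0,0.055],
)

```text
clock: 2.15
position: [0.5708, 0.0071, 0.3186]
ee_rot: [-0.001, 0.736, 0.677, -0.006]
contact_force: [0.4, -0.3, 0.7]
width: 0.085
```

```bash
python3 - <<'E'
from h import *
from rig import imaging
import time
d=imaging.get_image("wrist");d=imaging.get_image("wrist");d=imaging.get_image("wrist");pickle.dump(d,open("w1.pkl","wb"));cv2.imwrite("pics/w1.png",d["image"][:,:,::-1])
p,R,s=pose();print(p,R,s["qd"])
E
```

```text
[0.57072033 0.00704985 0.31784712] [[ 0.0802911   0.99671992 -0.01013602]
 [ 0.99674499 -0.08035893 -0.00647084]
 [-0.00726413 -0.00958348 -0.99992769]] [ 5.46036383e-04 -3.23521132e-02  4.33311324e-02  6.95421297e-05
  1.85810039e-02 -9.09175770e-03]
```

View pics/w1.png

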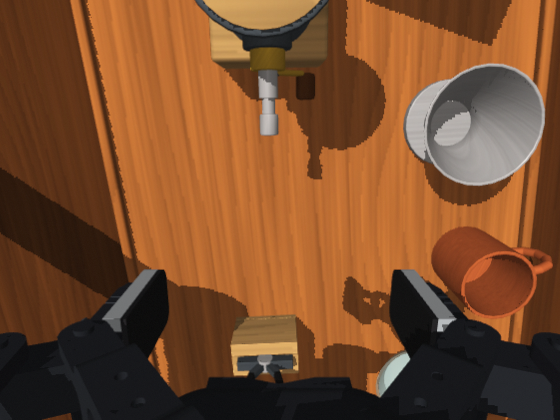

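The wrist picture shows the axle running from the brass hub (267,58) to its end (269,135), with the groove at rows 99-115. The rest and pliers show at (265,350).

```bash
python3 - <<'E'
from h import *
d=ld("w1");hsv=cv2.cvtColor(d["image"],cv2.COLOR_RGB2HSV)
o,_=ray(d,280,210);print("cam",o)
m=((hsv[:,:,1]<70)&(hsv[:,:,2]>90))
for v in range(64,140):
    us=np.nonzero(m[v,245:292])[0]+245
    if len(us)<5: print(v,len(us));continue
    c=(us[0]+us[-1])/2;q=onz(d,c,v,0.1325+.005);q2=dep(d,c,v)
    w=onz(d,us[-1]+.5,v,.1325)-onz(d,us[0]-.5,v,.1325)
    if v%2==0:print(v,us[0],us[-1],np.round(q[:2]*1000,1),"w %.1f"%(np.linalg.norm(w)*1000),np.round(q2*1000,1))
cv2.imwrite("pics/w1c.png",cv2.resize(d["image"][50:150,220:320],(700,700),interpolation=cv2.INTER_NEAREST)[:,:,::-1])
E
```

```text
cam [0.57898126 0.07492191 0.45949054]
64 0
65 0
66 0
67 0
68 0
69 0
70 4
72 264 271 [569.8 102.7] w 6.6 [569.8 102.5 139.8]
74 264 271 [569.6 101.2] w 6.6 [569.7 101.  139.9]
76 258 271 [567.1  99.9] w 11.5 [567.1  99.8 138.2]
78 258 270 [566.5  98.4] w 10.7 [566.6  98.3 138.3]
80 258 271 [566.8  96.8] w 11.6 [566.8  96.7 138.9]
82 258 271 [566.6  95.3] w 11.6 [566.7  95.1 139.7]
84 258 272 [566.9  93.7] w 12.4 [566.9  93.7 138.2]
86 259 275 [568.4  92. ] w 14.1 [568.5  91.9 139.4]
88 259 276 [568.7  90.4] w 15.0 [568.7  90.3 139.7]
90 259 276 [568.5  88.9] w 15.0 [568.6  88.8 140.5]
92 259 276 [568.4  87.3] w 15.0 [568.4  87.3 138.9]
94 259 276 [568.3  85.8] w 15.0 [568.3  85.7 139.6]
96 259 276 [568.1  84.2] w 15.0 [568.2  84.2 139.1]
98 262 272 [567.6  82.7] w 9.2 [567.6  82.7 137.5]
100 262 271 [567.   81.1] w 8.4 [567.   81.2 135.8]
102 262 273 [567.7  79.5] w 10.1 [567.7  79.5 137. ]
104 262 273 [567.6  77.9] w 10.1 [567.5  77.9 135.7]
106 262 273 [567.4  76.3] w 10.1 [567.4  76.3 136.5]
108 262 273 [567.3  74.7] w 10.1 [567.3  74.7 137.5]
110 262 273 [567.1  73.1] w 10.1 [567.1  73.1 136.9]
112 262 273 [567.   71.5] w 10.1 [566.9  71.5 136.2]
114 262 275 [567.7  69.9] w 11.8 [567.7  69.9 138.7]
116 260 277 [567.5  68.3] w 15.2 [567.6  68.3 139. ]
118 260 276 [567.   66.7] w 14.4 [567.   66.7 139.1]
120 260 276 [566.8  65.1] w 14.4 [566.9  65.1 138.3]
122 260 276 [566.7  63.4] w 14.5 [566.7  63.5 138.4]
124 260 276 [566.5  61.8] w 14.5 [566.6  61.9 139.2]
126 260 276 [566.4  60.2] w 14.5 [566.5  60.2 138.7]
128 260 276 [566.3  58.6] w 14.5 [566.3  58.7 139.5]
130 260 276 [566.1  56.9] w 14.5 [566.2  57.  138.7]
132 260 276 [566.   55.3] w 14.6 [566.   55.3 138. ]
134 261 275 [565.8  53.6] w 12.9 [565.9  53.7 139.4]
135 0
136 0
137 0
138 0
139 0
```

View pics/w1c.png

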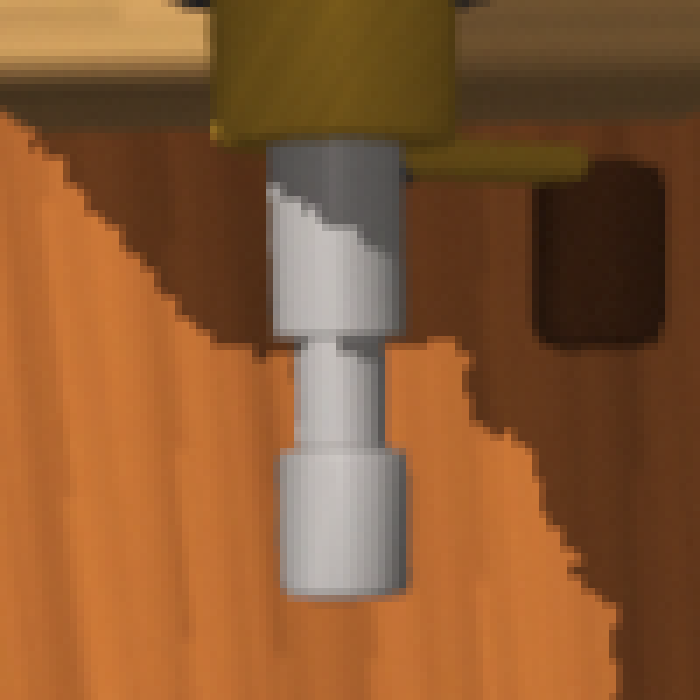

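```bash
python3 - <<'E'
from h import *
d=ld("w1")
g=cv2.GaussianBlur(d["image"],(3,3),0).astype(float)
# subpixel edges: gradient peak of saturation-like (R-B)
f=g[:,:,0]-g[:,:,2]
def edge(v,lo,hi):
    r=np.abs(np.gradient(f[v-1:v+2].mean(0)))[lo:hi]; k=np.argmax(r); 
    a,b,c=r[max(k-1,0)],r[k],r[min(k+1,len(r)-1)]; return lo+k+(a-c)/(2*(a-2*b+c)+1e-9)
C=[]
for v in list(range(88,96))+list(range(118,133)):
    l,r=edge(v,252,265),edge(v,270,284); q=(onz(d,l,v,.1345)+onz(d,r,v,.1345))/2; C.append(np.r_[q[:2],np.linalg.norm(onz(d,l,v,.1345)-onz(d,r,v,.1345))])
C=np.array(C);print(np.round(C*1000,1)[::3]);k=np.polyfit(C[:,1],C[:,0],1);print(np.degrees(np.arctan(k[0])),np.polyval(k,.0773))
# base front edge
E=[onz(d,u,v,.0125+.072)for u,v in ((213,62),(326,66))];print(E,np.degrees(np.arctan2(*(E[1]-E[0])[1::-1])))
plan([.535,-.226,.31],-1.6,8)
E
```

```text
[[568.8  90.6  16. ]
 [568.7  88.2  16.1]
 [568.5  85.8  16.1]
 [567.2  65.8  16. ]
 [567.   63.3  15.8]
 [566.8  60.8  15.9]
 [566.6  58.4  15.9]
 [566.5  55.9  15.8]]
3.83181050599739 0.5679326222636721
[array([0.51812189, 0.12020323, 0.0845    ]), array([0.62337162, 0.10811191, 0.0845    ])] -6.553530778634783
[-0.0294, -0.0021, 0.0012, -0.0012, 0.0009, -0.0066]
[-0.0294, -0.0023, 0.0012, -0.0012, 0.0009, -0.0066]
[-0.0294, -0.0025, 0.0012, -0.0012, 0.0009, -0.0066]
[-0.0293, -0.0027, 0.0011, -0.0012, 0.0009, -0.0066]
[-0.0293, -0.0029, 0.0011, -0.0012, 0.0009, -0.0066]
[-0.0293, -0.0031, 0.0011, -0.0012, 0.0009, -0.0066]
[-0.0293, -0.0033, 0.001, -0.0012, 0.0009, -0.0066]
[-0.0293, -0.0035, 0.001, -0.0012, 0.0009, -0.0066]
```

Request:
apply_moves(
  moves=[0.085,-0.03,-0.002,0.001,-0.0012,0.0009,-0.007,0.085,-0.03,-0.0025,0.001,-0.0012,0.0009,-0.007,0.085,-0.03,-0.0025,0.001,-0.0012,0.0009,-0.007,0.085,-0.03,-0.003,0.001,-0.0012,0.0009,-0.007,0.085,-0.03,-0.003,0.001,-0.0012,0.0009,-0.007,0.085,-0.03,-0.003,0.001,-0.0012,0.0009,-0.007,0.085,-0.03,-0.003,0.001,-0.0012,0.0009,-0.007,0.085,-0.03,-0.003,0.001,-0.0012,0.0009,-0.007],
)

```text
clock: 2.97
position: [0.5259, -0.2294, 0.3078]
ee_rot: [-0.007, 0.707, 0.707, -0.001]
contact_force: [0.4, -0.6, -0.5]
width: 0.0852
```

```bash
python3 - <<'E'
from h import *
from rig import imaging
d=imaging.get_image("wrist");d=imaging.get_image("wrist");d=imaging.get_image("wrist");pickle.dump(d,open("w2.pkl","wb"));cv2.imwrite("pics/w2.png",d["image"][:,:,::-1])
p,R,s=pose();print(p,R,s["qpos"])
E
```

```text
[ 0.52615736 -0.23013795  0.30734987] [[ 0.00441215  0.99992654 -0.01128964]
 [ 0.9999512  -0.00431191  0.00888806]
 [ 0.00883872 -0.01132831 -0.99989677]] [-0.53467457  0.25104772  1.35439004  0.00189523  1.55039844 -0.53036445]
```

View pics/w2.png

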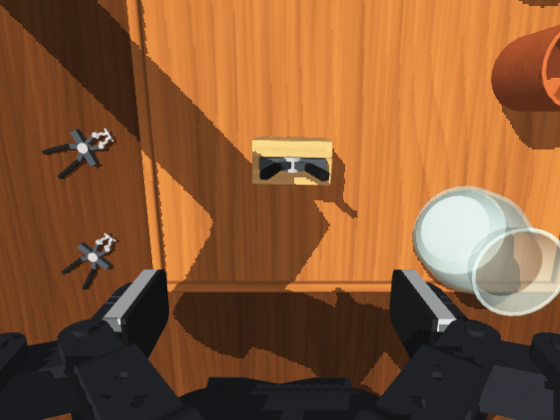

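The rest is in view at (252-332, 138-185), with the pliers' dark cross bar at rows 155-180. The loose decoy pliers are at (83,148) and (93,257).

```bash
python3 - <<'E'
from h import *
d=ld("w2");o,_=ray(d,280,210);print("cam",o)
pts=[];bar=[];hand=[]
hsv=cv2.cvtColor(d["image"],cv2.COLOR_RGB2HSV)
for v in range(130,195):
  for u in range(240,345):
    p=dep(d,u,v)
    if .068<p[2]<.082 and hsv[v,u,1]<190 and hsv[v,u,2]>90: pts.append(onz(d,u,v,.0745)[:2])
    if .082<p[2]<.094: bar.append(p)
    if p[2]>.14: hand.append(p)
pts=np.array(pts);bar=np.array(bar);hand=np.array(hand)
print("rest",cv2.minAreaRect((pts*1000).astype(np.float32)))
print("bar",len(bar),np.median(bar,0),bar.min(0),bar.max(0),cv2.minAreaRect((bar[:,:2]*1000).astype(np.float32)))
print("hand",len(hand),hand.min(0),hand.max(0),np.median(hand,0))
L=hand[hand[:,0]<hand[:,0].mean()];r=hand[hand[:,0]>hand[:,0].mean()];print(L.mean(0),r.mean(0))
cv2.imwrite("pics/w2c.png",cv2.resize(d["image"][130:195,240:345],(840,520),interpolation=cv2.INTER_NEAREST)[:,:,::-1])
E
```

```text
cam [ 0.52736609 -0.16615975  0.44948688]
rest ((535.3203735351562, -214.55532836914062), (44.07368469238281, 79.126708984375), 88.72618865966797)
bar 559 [ 0.53549685 -0.21220724  0.0855317 ] [ 0.50330133 -0.22202934  0.08211391] [ 0.56866673 -0.20795629  0.09396844] ((535.9833374023438, -214.98956298828125), (14.040632247924805, 65.34514617919922), 89.82894134521484)
hand 283 [ 0.50742433 -0.21980255  0.14014029] [ 0.56329153 -0.16615975  0.44948688] [ 0.52736609 -0.21387186  0.14990613]
[ 0.51508703 -0.20515603  0.2036476 ] [ 0.55866979 -0.21511162  0.14848733]
```

View pics/w2c.png

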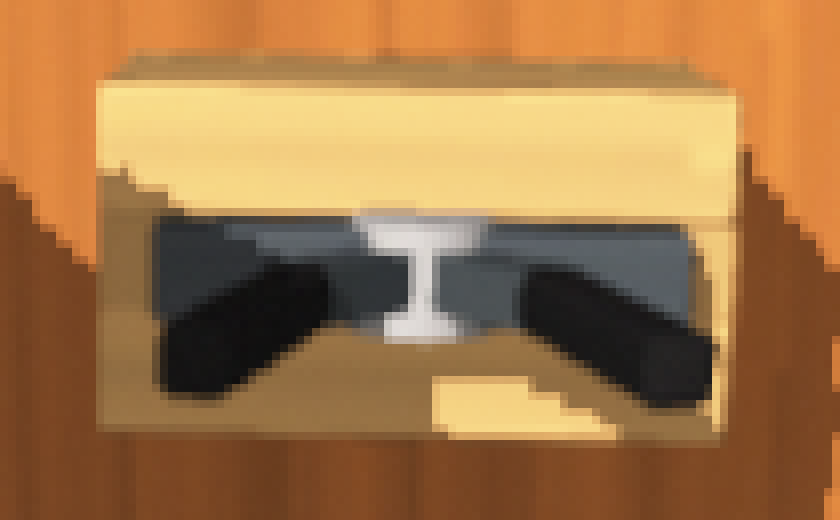

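```bash
python3 - <<'E'
from h import *
plan([.5355,-.2145,.20],-1.0,8)
E
```

```text
[0.0018, 0.0013, 0.0134, -0.0014, -0.0011, 0.0016]
[0.0019, 0.0013, 0.0134, -0.0014, -0.0011, 0.0016]
[0.0019, 0.0013, 0.0134, -0.0014, -0.0011, 0.0016]
[0.0019, 0.0012, 0.0134, -0.0014, -0.0011, 0.0016]
[0.0019, 0.0012, 0.0134, -0.0014, -0.0011, 0.0016]
[0.0019, 0.0012, 0.0134, -0.0014, -0.0011, 0.0016]
[0.0019, 0.0012, 0.0134, -0.0014, -0.0011, 0.0016]
[0.002, 0.0012, 0.0134, -0.0014, -0.0011, 0.0016]
```

Request:
apply_moves(
  moves=[0.085,0.002,0.0013,0.0134,-0.0015,-0.001,0.0015,0.085,0.002,0.0013,0.0134,-0.0015,-0.001,0.0015,0.085,0.002,0.0013,0.0134,-0.0015,-0.001,0.0015,0.085,0.002,0.0013,0.0134,-0.0015,-0.001,0.0015,0.085,0.002,0.0013,0.0134,-0.0015,-0.001,0.0015,0.085,0.002,0.0013,0.0134,-0.0015,-0.001,0.0015,0.085,0.002,0.0013,0.0134,-0.0015,-0.001,0.0015,0.085,0,0,0,0,0,0],
)

```text
clock: 3.78
position: [0.5295, -0.2013, 0.2121]
ee_rot: [-0.004, 0.709, 0.705, 0.003]
contact_force: [1.1, 0.6, 0.2]
width: 0.0856
```

```bash
python3 - <<'E'
from h import *
from rig import imaging
d=imaging.get_image("wrist");pickle.dump(d,open("w3.pkl","wb"));cv2.imwrite("pics/w3.png",d["image"][:,:,::-1])
p,R,s=pose();print(p,R)
plan([.5355,-.2145,.116],-1.0,8)
E
```

```text
[ 0.53000308 -0.20167098  0.2134803 ] [[ 4.90888374e-03  9.99987936e-01  1.72920587e-04]
 [ 9.99948801e-01 -4.91022163e-03  8.84786390e-03]
 [ 8.84860624e-03  1.29478599e-04 -9.99960842e-01]]
[-0.0017, 0.0007, 0.0122, 0.0, -0.0011, 0.0016]
[-0.0017, 0.0007, 0.0122, 0.0, -0.0011, 0.0016]
[-0.0017, 0.0007, 0.0122, 0.0, -0.0011, 0.0016]
[-0.0017, 0.0007, 0.0122, 0.0, -0.0011, 0.0016]
[-0.0016, 0.0007, 0.0122, 0.0, -0.0011, 0.0016]
[-0.0016, 0.0007, 0.0122, 0.0, -0.0011, 0.0016]
[-0.0016, 0.0007, 0.0122, 0.0, -0.0011, 0.0016]
[-0.0016, 0.0007, 0.0122, 0.0, -0.0011, 0.0016]
```

View pics/w3.png

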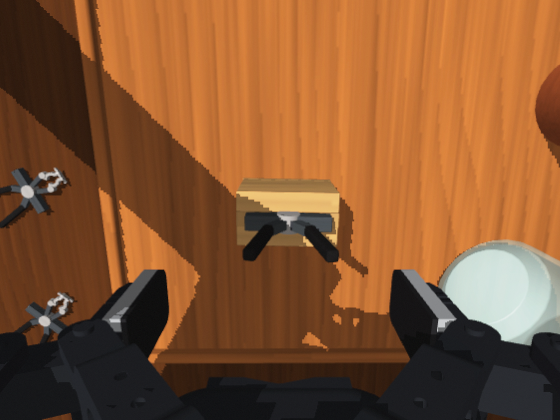

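```bash
python3 - <<'E'
from h import *
d=ld("w3")
bar=[];hand=[];pts=[]
hsv=cv2.cvtColor(d["image"],cv2.COLOR_RGB2HSV)
for v in range(175,270):
  for u in range(225,350):
    p=dep(d,u,v)
    if .083<p[2]<.094: bar.append(p)
    if .145<p[2]<.17: hand.append(p)
    if .068<p[2]<.082 and hsv[v,u,1]<190 and hsv[v,u,2]>90: pts.append(onz(d,u,v,.0745)[:2])
bar=np.array(bar);hand=np.array(hand)
print("rest",cv2.minAreaRect((np.array(pts)*1000).astype(np.float32)))
print("bar",len(bar),bar.min(0),bar.max(0),cv2.minAreaRect((bar[:,:2]*1000).astype(np.float32)))
print("hand",len(hand),hand.min(0),hand.max(0),np.median(hand,0))
L=hand[hand[:,0]<.5355];r=hand[hand[:,0]>.5355];print(L.mean(0),r.mean(0))
E
```

```text
rest ((535.2926635742188, -214.02552795410156), (44.690982818603516, 79.35028839111328), 88.3776626586914)
bar 1112 [ 0.50260818 -0.2223663   0.08300522] [ 0.56848451 -0.20780971  0.09388837] ((535.5927734375, -215.1385040283203), (14.53644847869873, 65.86031341552734), 89.13117980957031)
hand 418 [ 0.5080054  -0.21944553  0.14501163] [ 0.56395099 -0.21041738  0.15255386] [ 0.55532608 -0.21399798  0.1500655 ]
[ 0.5121704  -0.21370695  0.14958313] [ 0.55931939 -0.21479227  0.14952333]
```

Request:
apply_moves(
  moves=[0.085,-0.004,0.0015,0.003,0,-0.002,0.003,0.085,-0.003,0.0015,0.006,0,-0.002,0.003,0.085,-0.002,0.001,0.01,0,-0.002,0.002,0.085,-0.002,0.001,0.01,0,-0.001,0.002,0.085,-0.001,0.0005,0.01,0,-0.001,0.002,0.085,0,0,0.01,0,0,0,0.085,0,0,0.005,0,0,0,0.085,0,0,0,0,0,0],
)

```text
clock: 4.5
position: [0.5373, -0.2146, 0.1577]
ee_rot: [0.003, 0.713, 0.701, 0.001]
contact_force: [0.0, 0.5, 0.0]
width: 0.0847
```

```bash
python3 - <<'E'
from h import *
p,R,s=pose();print(p,R)
plan([.5355,-.2145,.116],-1.3,1)
E
```

```text
[ 0.53732313 -0.2145708   0.15767692] [[ 0.01635437  0.99985321  0.00510767]
 [ 0.99986322 -0.0163415  -0.00255002]
 [-0.00246618  0.00514868 -0.9999837 ]]
[0.0001, -0.002, 0.0417, 0.0052, 0.0024, 0.0063]
```

Request:
apply_moves(
  moves=[0.085,0,-0.001,0.007,0.001,0.0005,0.001,0.085,0,-0.001,0.007,0.001,0.0005,0.001,0.085,0,0,0.007,0.001,0.0005,0.001,0.085,0,0,0.007,0.001,0,0.001,0.085,0,0,0.007,0,0,0,0.085,0,0,0.005,0,0,0,0.085,0,0,0,0,0,0,0.085,0,0,0,0,0,0],
)

```text
clock: 5.17
position: [0.5352, -0.2149, 0.1129]
ee_rot: [0.0, 0.715, 0.7, -0.0]
contact_force: [-0.1, -0.6, 0.8]
width: 0.0851
```

```bash
python3 - <<'E'
from h import *
from rig import imaging
d=imaging.get_image("wrist");cv2.imwrite("pics/w4.png",d["image"][:,:,::-1])
p,R,s=pose();print(p,R)
plan([.5355,-.2145,.116],-1.3,1)
E
```

```text
[ 0.53510883 -0.21488019  0.11287387] [[ 2.14230346e-02  9.99770500e-01 -2.73184211e-05]
 [ 9.99770428e-01 -2.14230435e-02 -3.81179371e-04]
 [-3.81677134e-04 -1.91461307e-05 -9.99999927e-01]]
[0.0004, 0.0004, -0.0031, -0.0, 0.0004, 0.0013]
```

View pics/w4.png

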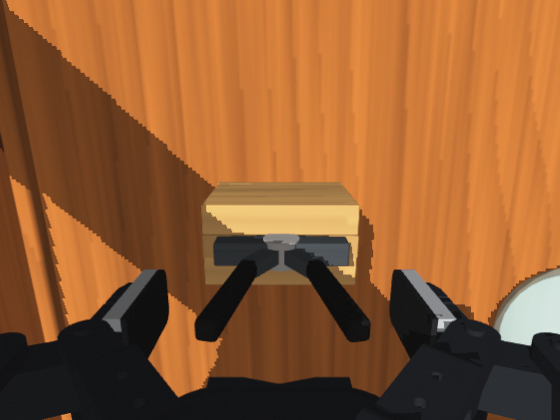

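Handle tops at (208,330) and (357,330) sit centred between the pads. Closing.

Request:
apply_moves(
  moves=[0.06,0,0,-0.002,0,0,0,0.05,0,0,0,0,0,0,0.04,0,0,0,0,0,0,0.03,0,0,0,0,0,0,0.02,0,0,0,0,0,0,0.02,0,0,0,0,0,0,0.02,0,0,0,0,0,0,0.02,0,0,0,0,0,0],
  newtons=40,
)

```text
clock: 5.88
position: [0.5367, -0.2166, 0.1222]
ee_rot: [0.005, 0.714, 0.7, 0.0]
contact_force: [-1.3, -1.1, -1.3]
width: 0.0256
```

```bash
python3 - <<'E'
from h import *
from rig import imaging
d=imaging.get_image("wrist");cv2.imwrite("pics/w5.png",d["image"][:,:,::-1])
p,R,s=pose();print(p,R,s["width"],s["contact_force"],s["moment"])
E
```

```text
[ 0.53672048 -0.21656608  0.12206862] [[ 0.02067063  0.99976482  0.00656021]
 [ 0.99976901 -0.0206312  -0.00602251]
 [-0.00588575  0.00668319 -0.99996035]] 0.0259427263268853 [ 0.36428285 -0.07328467 -1.74215067] [-0.03171279 -0.00224634 -0.02065912]
```

View pics/w5.png

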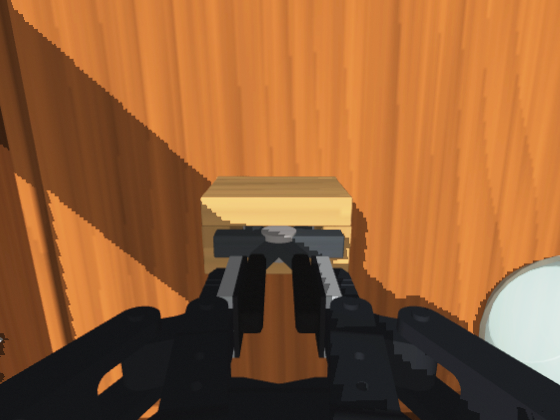

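```bash
cat > bar.py <<'E'
from h import *
from rig import imaging
import sys
d=imaging.get_image("wrist");pickle.dump(d,open("wb.pkl","wb"))
cv2.imwrite("pics/%s.png"%sys.argv[1],d["image"][:,:,::-1])
p,R,s=pose()
Z=d["range_z"]
# bar top band in tool frame, dark grey, between fingers
out=[]
for v in range(205,275):
  for u in range(195,365):
    if Z[v,u]<=0: continue
    q=R.T@(dep(d,u,v)-p)
    if .02<q[2]<.048 and abs(q[0])<.03: out.append(np.r_[q,u,v])
out=np.array(out)
print("TCP",p,"width",s["width"],"F",s["contact_force"])
print("n",len(out),"tool-frame min",out.min(0).round(4),"max",out.max(0).round(4),"med",np.median(out,0).round(4))
E
python3 bar.py w6; python3 - <<'E'
from h import *
d=ld("wb")
for v in range(180,275,6): print(v,dep(d,222,v).round(4),dep(d,280,v).round(4))
E
```

```text
TCP [ 0.53664358 -0.21649802  0.12188348] width 0.026046752325285596 F [-0.26022478 -0.21900916 -1.72322695]
n 4444 tool-frame min [-1.96e-02 -4.15e-02  2.00e-02  2.01e+02  2.05e+02] max [1.92e-02 3.78e-02 4.80e-02 3.50e+02 2.73e+02] med [ 4.50e-03 -2.20e-03  3.54e-02  2.75e+02  2.40e+02]
180 [ 0.5015 -0.1921  0.0299] [ 0.5383 -0.1934  0.0271]
186 [ 0.5039 -0.1925  0.0466] [ 0.5381 -0.1935  0.0456]
192 [ 0.5061 -0.1926  0.0629] [ 0.5379 -0.1935  0.0616]
198 [ 0.5074 -0.1937  0.0724] [ 0.5378 -0.194   0.0738]
204 [ 0.5074 -0.1966  0.0739] [ 0.5377 -0.1974  0.0731]
210 [ 0.5073 -0.1997  0.0742] [ 0.5377 -0.2006  0.0734]
216 [ 0.5068 -0.2035  0.0724] [ 0.5376 -0.2042  0.0722]
222 [ 0.5067 -0.2067  0.073 ] [ 0.5376 -0.2076  0.072 ]
228 [ 0.5066 -0.2098  0.0738] [ 0.5375 -0.2087  0.079 ]
234 [ 0.5081 -0.2094  0.0846] [ 0.5374 -0.209   0.0878]
240 [ 0.5083 -0.2119  0.0866] [ 0.5373 -0.2115  0.0897]
246 [ 0.5083 -0.2147  0.0877] [ 0.5372 -0.2131  0.0936]
252 [ 0.508  -0.218   0.0875] [ 0.5372 -0.2161  0.0939]
258 [ 0.5055 -0.2272  0.0732] [ 0.5371 -0.2195  0.0932]
264 [ 0.5051 -0.2312  0.0721] [ 0.5371 -0.2318  0.0723]
270 [ 0.5146 -0.2084  0.1306] [ 0.537  -0.2346  0.0741]
```

Request:
apply_moves(
  moves=[0.02,0,0,-0.005,0,0,0,0.02,0,0,-0.006,0,0,0,0.02,0,0,-0.006,0,0,0,0.02,0,0,-0.006,0,0,0,0.02,0,0,-0.006,0,0,0,0.02,0,0,-0.006,0,0,0,0.02,0,0,-0.006,0,0,0,0.02,0,0,-0.006,0,0,0],
)

```text
clock: 6.65
position: [0.5356, -0.2158, 0.1716]
ee_rot: [0.002, 0.714, 0.7, -0.0]
contact_force: [-0.4, 0.3, -1.3]
width: 0.0254
```

```bash
python3 bar.py w7; python3 -c "
from h import *
print(pose()[1])"
```

```text
TCP [ 0.53649963 -0.21615439  0.17308327] width 0.025886248046798573 F [ 0.45664524 -0.0959505  -0.28023261]
n 3669 tool-frame min [-6.00e-03 -3.46e-02  2.00e-02  2.13e+02  2.26e+02] max [8.80e-03 3.13e-02 4.79e-02 3.43e+02 2.67e+02] med [ 4.50e-03 -1.60e-03  3.66e-02  2.78e+02  2.42e+02]
[[ 0.02058379  0.99977273  0.00554883]
 [ 0.99977478 -0.02055451 -0.0052827 ]
 [-0.00516745  0.00565632 -0.99997065]]
```

View pics/w7.png

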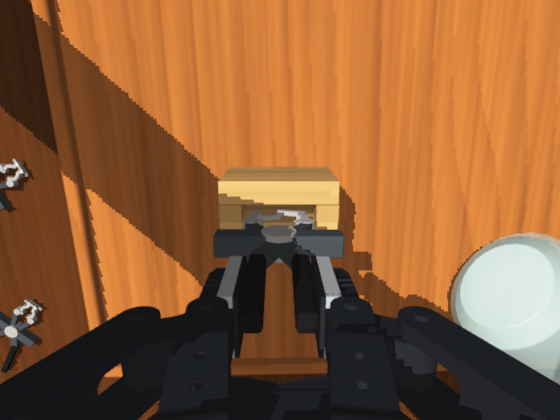

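The pliers rise cleanly with the spread ring visible below the bar (280,215). I'll keep lifting.

Request:
apply_moves(
  moves=[0.02,0,0,-0.006,0,0,0,0.02,0,0,-0.006,0,0,0,0.02,0,0,-0.006,0,0,0,0.02,0,0,-0.006,0,0,0,0.02,0,0,-0.006,0,0,0,0.02,0,0,-0.006,0,0,0,0.02,0,0,0,0,0,0,0.02,0,0,0,0,0,0],
)

```text
clock: 7.37
position: [0.5364, -0.2161, 0.2141]
ee_rot: [0.005, 0.714, 0.7, 0.0]
contact_force: [0.5, -0.7, -1.7]
width: 0.0258
```

```bash
python3 bar.py w8; python3 - <<'E'
from h import *
from rig import imaging
print(pose()[1])
for n in ("side","top"):
    d=imaging.get_image(n);pickle.dump(d,open(n+"1.pkl","wb"))
    c=proj(d,pose()[0]+[0,0,-.05]).astype(int);print(n,c)
    cr=d["image"][c[1]-60:c[1]+60,c[0]-60:c[0]+60]
    cv2.imwrite(f"pics/{n}1c.png",cv2.resize(cr,(600,600),interpolation=cv2.INTER_CUBIC)[:,:,::-1])
E
```

```text
TCP [ 0.53652092 -0.21609869  0.21413745] width 0.02561360071668678 F [ 0.02278108 -0.35065212 -1.59556434]
n 3601 tool-frame min [-5.90e-03 -3.38e-02  2.00e-02  2.13e+02  2.25e+02] max [8.50e-03 3.24e-02 4.80e-02 3.43e+02 2.65e+02] med [ 4.20e-03 -8.00e-04  3.53e-02  2.78e+02  2.42e+02]
[[ 0.02061658  0.99976194  0.00714247]
 [ 0.99976917 -0.02057248 -0.0061948 ]
 [-0.00604639  0.00726853 -0.9999553 ]]
side [308 221]
top [354 195]
```

View pics/w8.png

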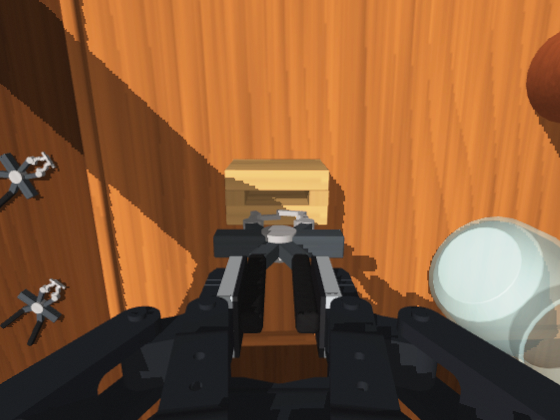

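View pics/side1c.png

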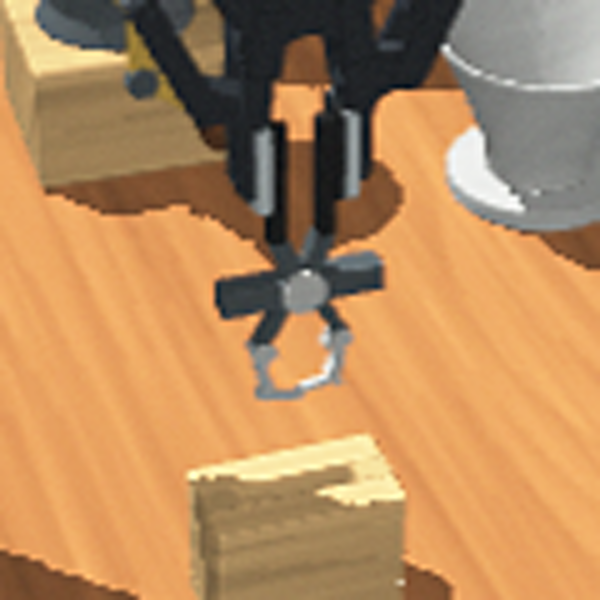

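```bash
cat > ringp.py <<'E'
from h import *
OFF=np.array([.001,-.0007,.079]); PIV=np.array([.001,-.0007,.041])
def ring():
    p,R,s=pose(); return p+R@OFF, p+R@PIV
def goto(ringgoal,yaw_y,n):
    a=np.radians(yaw_y); y=np.array([np.cos(a),np.sin(a),0]);z=np.array([0,0,-1.]);G=np.stack([np.cross(y,z),y,z],1)
    g=np.array(ringgoal)-G@OFF; print("ring now",ring()[0].round(4),"TCP goal",g.round(4)); plan(g,yaw_y,n)
E
python3 - <<'E'
from ringp import *
s=ld("side1");w=ld("wb");r,pv=ring();print(r,pv)
for n,d in (("side",s),("wrist",w)):
  for dy in(-.008,0,.008): print(n,dy,"piv",proj(d,pv+[0,dy,0]),"ring",proj(d,r+[0,dy,0]),"bottom",proj(d,r+[0,dy,-.016]),"L",proj(d,r+[-.02,dy,0]),"R",proj(d,r+[.02,dy,0]))
goto([.5641,.020,.1325],-3.8,8)
E
```

```text
[ 0.5360548  -0.21538456  0.13454973] [ 0.53581984 -0.21517028  0.1725484 ]
side -0.008 piv [309.46634281 220.2112969 ] ring [309.48931263 235.9851962 ] bottom [309.43500984 242.40037415] L [299.85463158 238.10597845] R [319.02330906 233.88512776]
side 0 piv [308.01548779 217.92191948] ring [308.07092885 233.64408916] bottom [308.03039273 240.03995941] L [298.49198898 235.73876305] R [317.55054554 231.56981438]
side 0.008 piv [306.58382713 215.66290729] ring [306.67084691 231.33322453] bottom [306.64371171 237.70970169] L [297.14705747 233.40229652] R [316.09664842 229.2842442 ]
wrist -0.008 piv [277.90431312 256.00266082] ring [278.007462   232.96162681] bottom [277.89019331 225.16430267] L [245.91185173 233.61897364] R [310.09581855 232.30325153]
wrist 0 piv [277.59752735 241.66511034] ring [277.75029052 220.68110145] bottom [277.64806886 213.58279082] L [245.35461087 221.34352976] R [310.13859556 220.01832711]
wrist 0.008 piv [277.28385485 227.00473625] ring [277.48827636 208.16884449] bottom [277.40167553 201.79667395] L [244.78714027 208.83643126] R [310.18191412 207.50163361]
ring now [ 0.5361 -0.2154  0.1345] TCP goal [0.5647 0.019  0.2115]
[0.0294, 0.003, 0.0001, 0.0008, 0.0007, 0.0057]
[0.0294, 0.0028, 0.0001, 0.0008, 0.0007, 0.0057]
[0.0295, 0.0026, 0.0001, 0.0008, 0.0007, 0.0057]
[0.0295, 0.0024, 0.0002, 0.0008, 0.0007, 0.0057]
[0.0295, 0.0023, 0.0002, 0.0008, 0.0007, 0.0057]
[0.0295, 0.0021, 0.0002, 0.0008, 0.0007, 0.0057]
[0.0295, 0.0019, 0.0002, 0.0008, 0.0007, 0.0057]
[0.0295, 0.0018, 0.0002, 0.0008, 0.0007, 0.0057]
```

Request:
apply_moves(
  moves=[0.02,0.01,0.0015,0,0.0008,0.0007,0.006,0.02,0.02,0.002,0,0.0008,0.0007,0.006,0.02,0.025,0.0025,0,0.0008,0.0007,0.006,0.02,0.025,0.0025,0,0.0008,0.0007,0.006,0.02,0.025,0.0025,0,0.0008,0.0007,0.006,0.02,0.025,0.0025,0,0.0008,0.0007,0.006,0.02,0.02,0.002,0,0.0008,0.0007,0.006,0.02,0.01,0.001,0,0,0,0.004],
)

```text
clock: 8.18
position: [0.5588, -0.048, 0.2093]
ee_rot: [-0.004, 0.734, 0.679, -0.001]
contact_force: [-0.1, -0.2, -0.6]
width: 0.0259
```

```bash
python3 - <<'E'
from ringp import *
print(pose()[0:2]); goto([.5641,.020,.1325],-3.8,4)
E
```

```text
(array([ 0.5587838 , -0.04800871,  0.20926964]), array([[ 0.07775947,  0.99695345, -0.00610557],
       [ 0.99696507, -0.07773439,  0.00424376],
       [ 0.00375622, -0.00641703, -0.99997236]]))
ring now [ 0.5577 -0.0466  0.1303] TCP goal [0.5647 0.019  0.2115]
[0.0168, 0.0002, -0.0005, -0.0016, -0.0009, -0.0029]
[0.0168, 0.0002, -0.0005, -0.0016, -0.0009, -0.0029]
[0.0168, 0.0003, -0.0005, -0.0016, -0.0009, -0.0029]
[0.0168, 0.0003, -0.0005, -0.0016, -0.0009, -0.0029]
```

Request:
apply_moves(
  moves=[0.02,0.01,0,-0.0005,-0.001,-0.0005,-0.002,0.02,0.01,0,-0.0005,-0.001,-0.0005,-0.002,0.02,0.01,0,-0.0005,-0.001,-0.0005,-0.002,0.02,0.01,0,0,-0.001,-0.0005,-0.002,0.02,0.01,0,0,-0.001,0,-0.001,0.02,0.007,0,0,0,0,0,0.02,0.003,0,0,0,0,0,0.02,0,0,0,0,0,0],
)

```text
clock: 8.85
position: [0.5622, 0.0213, 0.2099]
ee_rot: [-0.003, 0.73, 0.684, -0.0]
contact_force: [-0.4, -0.8, -1.4]
width: 0.0259
```

```bash
python3 bar.py w9; python3 - <<'E'
from ringp import *
from rig import imaging
print(pose()[1]); goto([.5641,.020,.1325],-3.8,1)
for n in ("side",):
    d=imaging.get_image(n);pickle.dump(d,open(n+"2.pkl","wb"))
    c=proj(d,ring()[0]).astype(int);print(n,c)
    cr=d["image"][c[1]-50:c[1]+50,c[0]-50:c[0]+50]
    cv2.imwrite(f"pics/{n}2c.png",cv2.resize(cr,(600,600),interpolation=cv2.INTER_CUBIC)[:,:,::-1])
E
```

```text
TCP [0.56219826 0.02092206 0.20989721] width 0.025792456158849515 F [-0.33049993  0.02546821 -1.59085471]
n 3596 tool-frame min [-6.00e-03 -3.38e-02  2.00e-02  2.13e+02  2.25e+02] max [8.70e-03 3.24e-02 4.80e-02 3.43e+02 2.65e+02] med [ 4.50e-03 -7.00e-04  3.52e-02  2.78e+02  2.42e+02]
[[ 0.06570392  0.99783232 -0.0036942 ]
 [ 0.9978337  -0.06569086  0.00355112]
 [ 0.00330075 -0.00391951 -0.99998687]]
ring now [0.5613 0.0222 0.1309] TCP goal [0.5647 0.019  0.2115]
[-0.0018, 0.0027, -0.0016, -0.0039, -0.0033, 0.0006]
side [283 175]
```

View pics/w9.png

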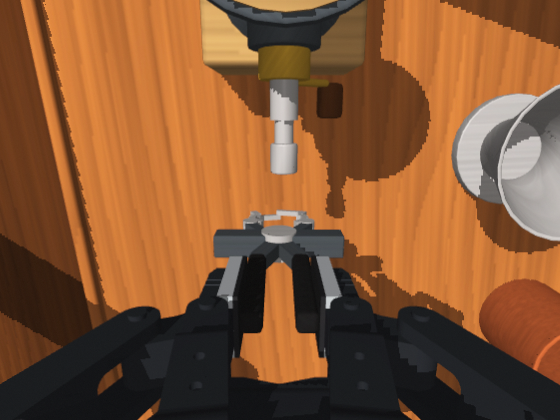

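View pics/side2c.png

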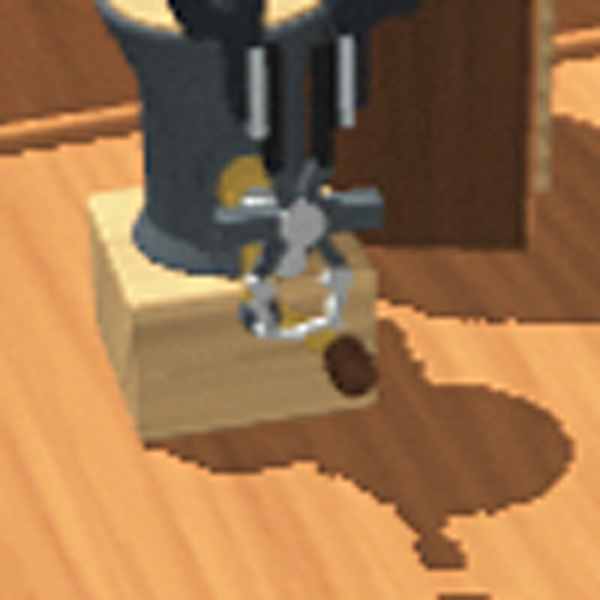

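Wrist view: the axle (284, rows 80-172) is ahead of the ring (halves at 252 and 305, row 220) and slightly to its right. I'll measure both in the tool frame from this one picture.

```bash
python3 - <<'E'
from ringp import *
d=ld("wb");p,R,s=pose()
hsv=cv2.cvtColor(d["image"],cv2.COLOR_RGB2HSV)
T=lambda q:R.T@(q-p)
# ring points
P=[]
for v in range(205,232):
  for u in range(235,325):
    if d["range_z"][v,u]>0:
      q=T(dep(d,u,v))
      if .055<q[2]<.105 and abs(q[0])<.015 and hsv[v,u,1]<90: P.append(q)
P=np.array(P);print(len(P),P.min(0),P.max(0))
lo=P[P[:,2]>.085]; print("tails",lo.mean(0) if len(lo) else 0,len(lo))
hi=P[P[:,2]<.085]; print("halves L",hi[hi[:,1]<0].mean(0),"R",hi[hi[:,1]>0].mean(0), "y",hi[:,1].min(),hi[:,1].max(),"x",np.percentile(hi[:,0],[2,50,98]))
g=cv2.GaussianBlur(d["image"],(3,3),0).astype(float);f=g[:,:,0]-g[:,:,2]
def edge(f,v,lo,hi):
    r=np.abs(np.gradient(f[v-1:v+2].mean(0)))[lo:hi]; k=np.argmax(r); k=min(max(k,1),len(r)-2)
    a,b,c=r[k-1],r[k],r[k+1]; return lo+k+(a-c)/(2*(a-2*b+c)+1e-9)
C=[]
for v in list(range(100,112))+list(range(148,170)):
    l,r=edge(f,v,262,280),edge(f,v,290,306); a,b=onz(d,l,v,.1345),onz(d,r,v,.1345); C.append(np.r_[(a+b)[:2]/2,np.linalg.norm(a-b),dep(d,(l+r)/2,v)[2]])
C=np.array(C);print(np.round(C*1000,1)[::5]);k=np.polyfit(C[:,1],C[:,0],1);print("yaw",np.degrees(np.arctan(k[0])),"x at .0773",np.polyval(k,.0773), "ztop",np.median(C[:,3]))
col=g[140:185,284-4:284+5].mean(1);fv=(col[:,0]-col[:,2]);e=140+np.argmax(np.abs(np.gradient(fv)));print("end row",e,onz(d,284,e,.1385))
for v in range(112,150,2): print(v,dep(d,284,v).round(4), end=" ")
E
```

```text
733 [-0.00091907 -0.02136723  0.05507189] [0.00662232 0.01959349 0.09395854]
tails [ 0.00305082 -0.00068465  0.09049006] 246
halves L [ 0.00497696 -0.01556285  0.0672365 ] R [0.00500618 0.0139526  0.0674121 ] y -0.021367234215534915 0.0195934912848783 x [0.00197417 0.00527342 0.00627169]
[[568.9  93.7  15.8 139. ]
 [568.7  91.   15.9 139.2]
 [568.6  88.3  15.9 140.3]
 [567.1  65.5  15.8 139.2]
 [566.9  62.7  15.7 138.5]
 [566.7  59.8  15.7 138.9]
 [566.6  56.9  15.7 139.1]]
yaw 3.689951941975741 x at .0773 0.5678634101420889 ztop 0.1391494110832865
end row 174 [0.5666257  0.05283754 0.1385    ]
112 [0.5687 0.0872 0.1389] 114 [0.5686 0.0862 0.1394] 116 [0.5686 0.0851 0.1387] 118 [0.5685 0.084  0.1391] 120 [0.5685 0.0829 0.1365] 122 [0.5684 0.0818 0.136 ] 124 [0.5683 0.0807 0.1364] 126 [0.5683 0.0796 0.1355] 128 [0.5682 0.0785 0.1365] 130 [0.5681 0.0775 0.1374] 132 [0.5681 0.0764 0.1365] 134 [0.568  0.0753 0.1371] 136 [0.5679 0.0741 0.1366] 138 [0.5679 0.073  0.1361] 140 [0.5678 0.0719 0.1364] 142 [0.5668 0.088  0.3521] 144 [0.5677 0.0699 0.1395] 146 [0.5676 0.0688 0.1394] 148 [0.5675 0.0676 0.1385]
```

```bash
sed -i 's/^OFF=.*; PIV/OFF=np.array([.0024,-.0008,.0785]); PIV/' ringp.py; python3 - <<'E'
from ringp import *
goto([.5644,.023,.132],-3.8,1)
E
```

```text
ring now [0.5613 0.0232 0.1314] TCP goal [0.565  0.0206 0.2105]
[0.0002, 0.0028, -0.0006, -0.0039, -0.003, 0.0002]
```

Request:
apply_moves(
  moves=[0.02,0,0.001,0,-0.001,-0.001,0,0.02,0,0.001,0,-0.001,-0.001,0,0.02,0,0.0008,0,-0.001,-0.001,0,0.02,0,0,0,0,0,0,0.02,0,0,0,0,0,0,0.02,0,0,0,0,0,0,0.02,0,0,0,0,0,0,0.02,0,0,0,0,0,0],
)

```text
clock: 9.62
position: [0.5655, 0.0175, 0.2098]
ee_rot: [0.0, 0.731, 0.682, -0.001]
contact_force: [-0.1, 0.4, -2.1]
width: 0.0261
```

```bash
python3 - <<'E'
from ringp import *
print(pose()[1])
goto([.5644,.023,.132],-3.8,1)
goto([.5679,.077,.132],-3.8,8)
E
```

```text
[[ 6.96036856e-02  9.97574429e-01 -7.65433331e-04]
 [ 9.97573412e-01 -6.96048174e-02 -1.56739608e-03]
 [-1.61687209e-03 -6.54479395e-04 -9.99998479e-01]]
ring now [0.5648 0.0198 0.1313] TCP goal [0.565  0.0206 0.2105]
[0.003, -0.0007, -0.0007, -0.0007, 0.0016, -0.0033]
ring now [0.5648 0.0198 0.1313] TCP goal [0.5685 0.0746 0.2105]
[0.0071, -0.0001, -0.0001, -0.0001, 0.0002, -0.0004]
[0.0071, -0.0001, -0.0001, -0.0001, 0.0002, -0.0004]
[0.0071, -0.0001, -0.0001, -0.0001, 0.0002, -0.0004]
[0.0071, -0.0001, -0.0001, -0.0001, 0.0002, -0.0004]
[0.0071, -0.0001, -0.0001, -0.0001, 0.0002, -0.0004]
[0.0071, -0.0001, -0.0001, -0.0001, 0.0002, -0.0004]
[0.0071, -0.0001, -0.0001, -0.0001, 0.0002, -0.0004]
[0.0071, -0.0001, -0.0001, -0.0001, 0.0002, -0.0004]
```

Request:
apply_moves(
  moves=[0.02,0.004,0,-0.0002,0,0,0,0.02,0.004,-0.0001,-0.0001,0,0,0,0.02,0.004,-0.0001,-0.0001,0,0,0,0.02,0.004,-0.0001,-0.0001,0,0,0,0.02,0.004,-0.0001,-0.0001,0,0,0,0.02,0.003,-0.0001,0,0,0,0,0.02,0,0,0,0,0,0,0.02,0,0,0,0,0,0],
)

```text
clock: 10.28
position: [0.5666, 0.0439, 0.2104]
ee_rot: [0.0, 0.731, 0.682, -0.001]
contact_force: [0.6, -0.5, -1.4]
width: 0.0257
```

```bash
python3 bar.py w10;python3 - <<'E'
from ringp import *
print(pose()[1])
goto([.5679,.077,.132],-3.8,8)
E
```

```text
TCP [0.5665921  0.0439562  0.21045143] width 0.025818429092661358 F [ 0.09006887  0.02057244 -0.59452861]
n 3610 tool-frame min [-6.10e-03 -3.36e-02  2.00e-02  2.13e+02  2.25e+02] max [8.40e-03 3.24e-02 4.79e-02 3.43e+02 2.65e+02] med [ 4.10e-03 -7.00e-04  3.52e-02  2.78e+02  2.42e+02]
[[ 6.87665804e-02  9.97632486e-01 -7.62142948e-04]
 [ 9.97632475e-01 -6.87671338e-02 -7.25266597e-04]
 [-7.75959904e-04 -7.10464451e-04 -9.99999447e-01]]
ring now [0.5659 0.0463 0.132 ] TCP goal [0.5685 0.0746 0.2105]
[0.0038, -0.0, -0.0, -0.0001, 0.0001, -0.0003]
[0.0038, -0.0, -0.0, -0.0001, 0.0001, -0.0003]
[0.0038, -0.0, -0.0, -0.0001, 0.0001, -0.0003]
[0.0038, -0.0, -0.0, -0.0001, 0.0001, -0.0003]
[0.0038, -0.0, -0.0, -0.0001, 0.0001, -0.0003]
[0.0038, -0.0, -0.0, -0.0001, 0.0001, -0.0003]
[0.0038, -0.0, -0.0, -0.0001, 0.0001, -0.0003]
[0.0038, -0.0, -0.0, -0.0001, 0.0001, -0.0003]
```

View pics/w10.png

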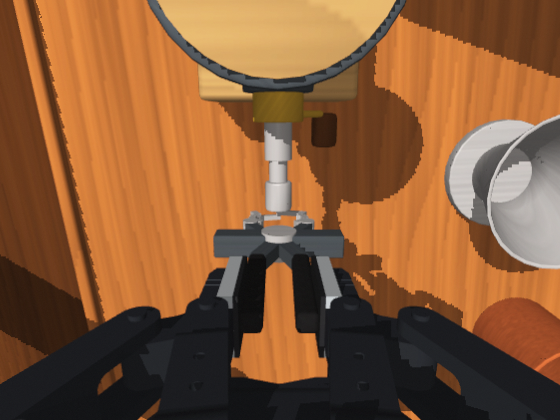

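The ring halves (252/306) are centred on the axle (278), with its end just ahead of the ring. Sliding on gently.

Request:
apply_moves(
  moves=[0.02,0.002,0,0,0,0,0,0.02,0.0025,0,0,0,0,0,0.02,0.0025,0,0,0,0,0,0.02,0.0025,0,0,0,0,0,0.02,0.0025,0,0,0,0,0,0.02,0.0025,0,0,0,0,0,0.02,0.0025,0,0,0,0,0,0.02,0,0,0,0,0,0],
)

```text
clock: 11.0
position: [0.5679, 0.0622, 0.2104]
ee_rot: [0.0, 0.731, 0.682, -0.001]
contact_force: [-1.2, -0.9, -1.5]
width: 0.0261
```

```bash
python3 bar.py w11;python3 - <<'E'
from ringp import *
print(pose()[1])
goto([.5679,.077,.132],-3.8,1)
E
```

```text
TCP [0.56793611 0.06194615 0.21039792] width 0.025848322901770242 F [-0.71999358 -0.67586091 -1.21055829]
n 3598 tool-frame min [-5.80e-03 -3.38e-02  2.00e-02  2.13e+02  2.25e+02] max [8.70e-03 3.25e-02 4.80e-02 3.43e+02 2.65e+02] med [ 4.30e-03 -7.00e-04  3.52e-02  2.78e+02  2.42e+02]
[[ 6.96641984e-02  9.97570210e-01 -7.58392576e-04]
 [ 9.97569857e-01 -6.96649957e-02 -1.08122926e-03]
 [-1.13143552e-03 -6.81226603e-04 -9.99999128e-01]]
ring now [0.5672 0.0643 0.1319] TCP goal [0.5685 0.0746 0.2105]
[0.0126, -0.0003, -0.0001, -0.0007, 0.0011, -0.0034]
```

View pics/w11.png

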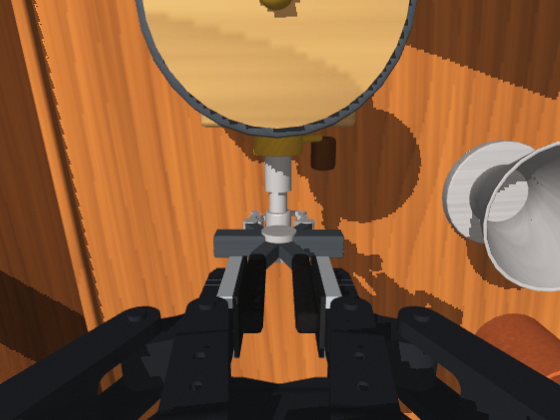

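Request:
apply_moves(
  moves=[0.02,0.002,0,0,0,0,0,0.02,0.002,0,0,0,0,0,0.02,0.002,-0.0001,0,0,0,0,0.02,0.002,-0.0001,0,0,0,0,0.02,0.002,-0.0001,0,0,0,0,0.02,0.0015,0,0,0,0,0,0.02,0,0,0,0,0,0,0.02,0,0,0,0,0,0],
)

```text
clock: 11.72
position: [0.5685, 0.0746, 0.2103]
ee_rot: [0.0, 0.731, 0.682, -0.001]
contact_force: [0.5, -0.5, -0.8]
width: 0.0259
```

```bash
python3 bar.py w12;python3 - <<'E'
from ringp import *
from rig import imaging
print(pose()[1],pose()[2]["contact_force"])
goto([.5679,.077,.132],-3.8,1)
d=imaging.get_image("side");pickle.dump(d,open("side3.pkl","wb"));c=proj(d,ring()[0]).astype(int);print(c)
a=cv2.resize(d["image"][c[1]-30:c[1]+30,c[0]-30:c[0]+30],(480,480),interpolation=cv2.INTER_CUBIC)
w=ld("wb");b=cv2.resize(w["image"][140:270,200:360],(320,260),interpolation=cv2.INTER_CUBIC)
o=np.zeros((480,800,3),np.uint8);o[:,:480]=a;o[:260,480:]=b;cv2.imwrite("pics/f3.png",o[:,:,::-1])
p,R,_=pose();hsv=cv2.cvtColor(w["image"],cv2.COLOR_RGB2HSV)
P=[]
for v in range(205,232):
  for u in list(range(235,264))+list(range(294,325)):
    if w["range_z"][v,u]>0:
      q=R.T@(dep(w,u,v)-p)
      if .055<q[2]<.085 and abs(q[0])<.012 and hsv[v,u,1]<90: P.append(q)
P=np.array(P);print("halves",len(P),P[:,1].min(),P[:,1].max(),"face x",np.percentile(P[:,0],[50,98]))
E
```

```text
TCP [0.56845824 0.07458407 0.21036238] width 0.025730502271227418 F [ 0.41611797 -0.14662692 -1.27524542]
n 3586 tool-frame min [-6.20e-03 -3.37e-02  2.00e-02  2.13e+02  2.25e+02] max [8.40e-03 3.24e-02 4.79e-02 3.43e+02 2.65e+02] med [ 4.10e-03 -7.00e-04  3.52e-02  2.78e+02  2.42e+02]
[[ 6.97581152e-02  9.97563580e-01 -8.41816230e-04]
 [ 9.97563149e-01 -6.97590950e-02 -1.19688977e-03]
 [-1.25269798e-03 -7.56272075e-04 -9.99998929e-01]] [ 0.41611797 -0.14662692 -1.27524542]
ring now [0.5678 0.0769 0.1319] TCP goal [0.5685 0.0746 0.2105]
[-0.0, 0.0001, -0.0001, -0.0008, 0.0013, -0.0035]
[278 163]
halves 477 -0.02126921254812015 0.019700455345139364 face x [0.00458548 0.00554959]
```

View pics/f3.png

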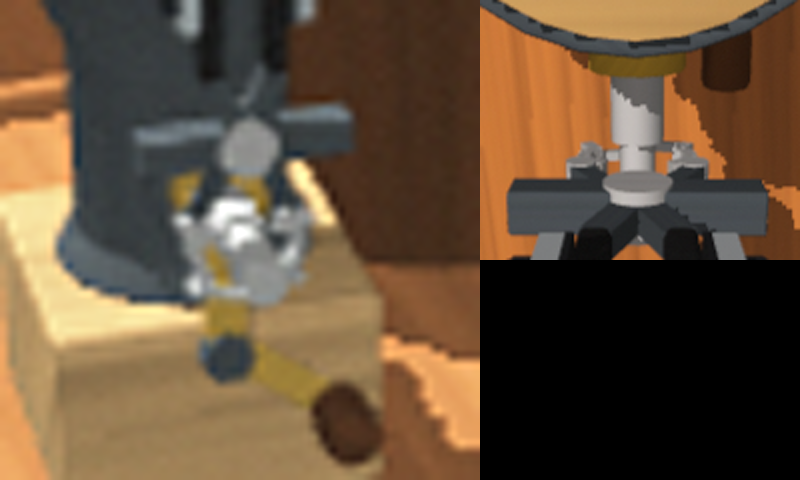

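```bash
python3 - <<'E'
from ringp import *
w=ld("wb");p,R,_=pose()
for v in range(200,228):
    q=dep(w,279,v);print(v,(R.T@(q-p)*1000).round(1),(q*1000).round(1),w["image"][v,279], (R.T@(onz(w,279,v,.1395)-p)*1000).round(1)[0])
E
```

```text
200 [16.1 -0.3 72.2] [569.3  90.4 138.1] [189 184 180] 16.4
201 [15.9 -0.3 70.7] [569.3  90.2 139.6] [189 184 180] 15.8
202 [15.3 -0.3 70.7] [569.2  89.6 139.7] [188 184 181] 15.2
203 [14.4 -0.3 71.6] [569.2  88.8 138.7] [189 184 181] 14.6
204 [13.8 -0.3 71.6] [569.1  88.2 138.7] [188 184 180] 14.0
205 [13.1 -0.3 72.2] [569.1  87.4 138.1] [189 184 181] 13.4
206 [12.8 -0.3 71. ] [569.1  87.1 139.3] [189 183 182] 12.8
207 [11.8 -0.3 72.3] [569.   86.2 138. ] [189 182 181] 12.2
208 [11.5 -0.3 71.3] [569.   85.8 139. ] [188 183 180] 11.6
209 [11.  -0.2 70.7] [568.9  85.4 139.6] [189 183 180] 11.0
210 [10.4 -0.2 70.6] [568.9  84.8 139.7] [190 183 182] 10.4
211 [ 9.5 -0.2 71.7] [568.8  83.9 138.7] [189 183 181] 9.8
212 [ 8.9 -0.2 72. ] [568.8  83.2 138.4] [178 173 171] 9.2
213 [ 7.9 -0.2 73.3] [568.7  82.2 137.1] [151 145 143] 8.5
214 [ 6.9 -0.2 74.5] [568.7  81.3 135.9] [135 130 127] 7.9
215 [ 6.6 -0.2 73.3] [568.6  81.  137.1] [168 163 160] 7.3
216 [ 5.8 -0.2 74. ] [568.6  80.2 136.3] [191 185 183] 6.7
217 [ 5.1 -0.2 74.3] [568.5  79.5 136.1] [191 185 183] 6.1
218 [ 4.3 -0.2 75.1] [568.5  78.6 135.3] [191 186 183] 5.5
219 [ 4.  -0.2 73.6] [568.5  78.4 136.7] [190 185 182] 4.9
220 [ 3.5 -0.2 73.2] [568.4  77.9 137.2] [191 185 182] 4.2
221 [ 3.  -0.2 72.8] [568.4  77.4 137.5] [190 186 182] 3.6
222 [ 2.  -0.2 74.3] [568.3  76.4 136.1] [191 186 183] 3.0
223 [ 1.3 -0.2 74.2] [568.3  75.7 136.1] [190 186 182] 2.4
224 [ 0.8 -0.2 74.1] [568.2  75.1 136.2] [182 178 175] 1.8
225 [ 8.  -0.3 48.8] [568.8  82.4 161.6] [150 144 142] 1.1
226 [ 8.  -0.3 47. ] [568.8  82.4 163.3] [121 117 114] 0.5
227 [ 7.8 -0.3 46. ] [568.7  82.2 164.3] [122 118 117] -0.1
```

```bash
python3 - <<'E'
from rig import manip, workorder
s=manip.get_state();print(s["clock"],s["width"],s["contact_force"],abs(s["qd"]).max())
print(workorder.sign_off())
E
```

```text
11.8167 0.026037548357541577 [ 0.38220037 -0.54981464 -0.18327831] 0.002469862850183339
the job is handed in; nothing more can be done
None
```

I gripped the large pliers in the rest with 40 N and squeezed them to the stop. I lifted them straight up and lined the spread ring up beyond the axle's end. I then slid it on without any noticeable contact force until it stood in the groove, and handed the job in at about 11.8 s, still holding it squeezed. `sign_off` gives no verdict, so the result itself is unconfirmed.

**Last checks:**
- **Along the axle:** the ring is about 0.2 mm from the groove's middle, both measured in the same wrist picture.
- **Across and height:** about 0.5 mm off across and 0.8 mm off in height, against a 4.5 mm limit.
- **Angle:** tool yaw was -4.0° against about -3.8° measured for the axle. Tool tilt was about 0.1°, with the pliers taken as parallel to the tool.
- **Force:** the wrist reading stayed under about 2 N, which includes the weight of the pliers.

**What disagreed:**
- **Gripper opening:** it read 26 mm where 28 mm was expected at the stop. The pictures show the ring spread.
- **Axle height:** wrist depth put it at 131–132 mm and the tray height plus the given sizes at 132.6 mm. I used 132 mm.
- **Ring position on the pliers:** the cross bar and the ring's own face disagreed by about 1.5 mm along the axle. I used the ring's own face.

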